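Open the square filling jar in the bench holder and hold the lid over it

TASK

Stand the closed square amber jar with the red lid in the blue square holder on the bench, fully down, so that the holder keeps it from turning. Then unscrew its tight red lid (anticlockwise seen from above), stop turning once the thread lets go, and lift the lid straight off; finish still holding the lid in the gripper, level and still, two or three centimetres above the open jar. The jar stays in the holder, and leave the other things on the bench where they are.

Things in the scene. Friction and masses are not known exactly. Their poses are not given: they have to be found in the camera images.
- jar: Amber glass jar, body 60 x 60 mm square, 66 mm tall, labels with a red square on its +x and -x sides; a shoulder narrows to the 40 mm neck at 76 mm. About 0.37 kg (0.25 to 0.5). Origin: centre of its underside, z up, x and y square to the sides. Starts upright with the lid tight (total height 103 mm); may be lifted by lid or glass. Its open mouth (white plug) is about 102 mm above the origin.
- lid: Red round lid, 56 mm across, fine vertical ribs, 22 mm tall, white stripe on top from near the centre to its +x edge, 0.04 kg. Origin: centre of its lower edge, z up. Tight, its origin is 81 mm above the jar's and their x axes agree. It rises 1.6 mm per rad as it is unscrewed and can be gripped across any diameter.
- thread (a joint): Turn of the thread (rad): 0 tight, grows as the lid turns anticlockwise from above (the lid leads by up to 0.1 rad of play). Takes about 0.35 N m all the way; the lid stays where left, so several grasps are fine. It holds the lid down until about 1.95 rad (112 degrees), then the lid lifts straight off; over 2.6 rad (150 degrees) is too far. With the lid off the reading stays.
- holder: Blue block fixed to the bench, base 110 x 110 mm, with a square socket 65 x 65 mm (2.5 mm play a side) between four walls 34 mm high and 12 mm thick, with lips flaring outward up to 43 mm high. Origin: centre of its underside, z up, x and y square to the socket. The jar fits in any of four quarter turns and then can turn only a few degrees.
- holder_floor (a point): Centre of the socket's floor, 8 mm above the holder's origin; the jar's underside rests here. Axes as the holder's.
- sesame_jar: Bystander: ROUND clear jar with a white lid, 62 mm across, 95 mm tall. Origin: centre of its underside, z up.
- pastry_a: Bystander: round golden pastry, 60 mm across, 36 mm high, dark seeds on top. Origin: centre of its underside.
- pastry_b: Bystander: round golden pastry, 60 mm across, 36 mm high, dark seeds on top. Origin: centre of its underside.
- pastry_c: Bystander: round golden pastry, 60 mm across, 36 mm high, dark seeds on top. Origin: centre of its underside.
- bowl: Bystander: aluminium bowl, 150 mm across, 60 mm high. Origin: centre of its underside.
- spatula: Bystander: spatula lying flat, handle to its -x. Origin: centre of its underside.
- brush: Bystander: brush lying flat, handle to its -x. Origin: centre of its underside.
Mind the look-alikes: they are no part of the job. Leave any green look-alike of the jar alone.

How it is judged:
By the outcome, as a careful person would: the job done as asked, in the order asked, and still so for the second after the job is handed in, while the arm keeps its last pose, push and grip.
It also fails if it takes over 54 s, if anything falls off the work surface, if the arm or the gripper's body presses on something with over 40 N, if the wrist force passes 120 N, or if a joint passes its speed limit or range.

ROBOT

A 6-joint arm with a two-finger parallel gripper is mounted at the origin on the work surface. World frame = base frame: x ahead of the robot, y to its left, z up, the work surface at z = 0. Lengths are in m, angles in rad, forces in N, time in s.
With the tool pointing down it reaches from about 0.325 to 1 m from the base axis. Payload 5.1 kg.
Tool frame: the origin (TCP) lies between the finger pads; the fingertips stand 25 mm ahead of it and the grasp point (between the pads) lies 6 mm ahead of it; x points along the fingers, z is the direction in which the jaws open and shut, and the axes are right-handed (so a half turn about x gives the same grasp; the last joint's range is limited). The gripper opens to 85 mm and grips with 20 to 120 N. Pads are 22 mm wide; open, the fingers measure 114 mm over their backs; the gripper's body (76 mm by 85 mm) begins 54 mm behind the grasp point. The pads swing forward as they close: fully open they stand 13 mm farther back than shut.
Start: joints at [-1.21, 0.124, 1.65, -0, 1.367, -0.083], TCP at [0.279, -0.587, 0.256] pointing down, gripper open.
Joint ranges: [-2.61, 2.61], [-1.02, 2.33], [0.03, 2.71], [-1.35, 4.49], [0.32, 2.68], [-2.91, 2.91]. Speed limits (rad/s): [2.57, 2.57, 3.14, 3.14, 3.14, 3.14].

INTERFACE

Orientations are given as a unit quaternion [x, y, z, w].
In Python, from plant import manip, set_gripper, planner, state, imaging, nets gives the robot as it stands. Calls block until the motion is done:
- manip.reach(position, orientation): joint-space move of the TCP to a pose.
- manip.move_linear(position, orientation=None, vel=0.15, guard=None): straight line of the TCP; orientation=None keeps the orientation; vel is the mean speed in m/s. With guard (N) it stops when the force on the tool has changed by that much, and returns True; else False.
- manip.move_j(angles): joint-space move.
- set_gripper(opening): finger opening in m; the grip force is fixed at half the most; returns when the fingers have stopped.
- manip.hold(seconds).
- planner.solve_ik(position, orientation): joint angles nearest the present ones, or None.
- state(): the state.
- imaging.grab_frame(name): name is "scene" or "top"; returns a dict with "frame" (384x512x3 uint8, red, green, blue), "fx", "fy", "cx", "cy" (pixels), "k1" (the pictures are not rectified: a ray, as slopes to the right and down, at radius r is drawn at 1 + k1 r^2 times it, then the intrinsics apply), "xyz" and "orientation" of the camera in the world. Camera axes: x right, y up, looking along -z (the intrinsics and any distortion apply to the point x, -y, -z); pixel columns grow to the right and rows downward; lengths in m; the calibration is good to about 2 mm. A picture is of the moment at which its call begins. There is no depth.
A pose or a line that the arm cannot do raises manip.Unreachable and nothing moves.
- manip.finish_job(): hands the job in, once; it reports no verdict.
Trained networks look in a picture, given as the dict that the camera call returned (one of the last four; its "shot" number tells which), for a name from the list of things; names that differ only in an ending like _2 or _b are one class to them, and where a whole thing is asked for, a point or a joint stands for the part that bears it (a point fixed in the world has none). Each returns a list of dicts, best first, with "score" (0 to 1); they miss things now and then, are a little off and sometimes report something else, mostly with a low value. They report only what shows in the picture. A call takes as long as a camera call. They do not tell look-alikes from the thing itself.
- nets.silhouettes(picture, label): "region" (384x512 bool, what is visible of it) and "centre" ([column, row] in pixels, amid what is visible of it).
- nets.landmark_of(picture, label): "centre" ([column, row] in pixels: a listed point, or the origin of a listed thing).
The state is a dict: "t": time; "qpos": joint angles; "joint_velocities": joint speeds; "joint_efforts": joint torques, N m; "position": TCP position; "eef_rot": TCP orientation; "force": force on the tool from outside, world axes, zero at the start; "torque": the same for the moment, N m; "finger_gap": finger opening in m.
Only numpy, scipy, OpenCV 4.12 (cv2) and the standard library are available. Lean on these libraries where they do the work, as an engineer would, in place of code of your own. Each camera call takes 0.05 s, during which the arm holds its last target.

## Working session

There is one attempt and no reset: what is moved stays moved. The work goes in short steps, each a Python script; the robot and the scene stay as the last script left them, time stands still between calls to the robot, and variables do not carry over. Pictures are saved under pics/ and viewed, and the job is handed in when it is done.

```bash
ls; mkdir -p pics; python3 - <<'E'
from plant import manip, set_gripper, planner, state, imaging, nets
import cv2
for n in("scene","top"):
    p=imaging.grab_frame(n)
    cv2.imwrite(f"pics/{n}0.png",p["frame"][:,:,::-1])
    print(n,{k:v for k,v in p.items() if k!="frame"})
    for l in("jar","lid","holder","holder_floor","sesame_jar"):
        print(l,"sil",[(round(d["score"],2),d["centre"],int(d["region"].sum())) for d in nets.silhouettes(p,l)][:4])
        print(l,"lm",[(round(d["score"],2),d["centre"]) for d in nets.landmark_of(p,l)][:4])
s=state();print(s)
E
```

```text
pics
scene {'fx': 413.7384380720051, 'fy': 413.7384380720051, 'cx': 256.70593545036405, 'cy': 193.51826871318886, 'k1': -0.01855322802908249, 'xyz': array([ 1.69776438, -0.07067729,  1.03570333]), 'orientation': array([0.31603898, 0.28707947, 0.62424564, 0.654234  ]), 'shot': 1}
jar sil [(0.95, [296.6, 177.0], 406), (0.67, [306.0, 205.7], 263), (0.62, [324.2, 180.2], 325), (0.28, [345.7, 237.4], 234)]
jar lm [(0.86, [322.0, 192.0]), (0.79, [306.9, 208.4]), (0.68, [294.1, 182.5]), (0.43, [309.4, 188.9])]
lid sil [(0.7, [306.7, 187.9], 208)]
lid lm [(0.72, [309.7, 190.5])]
holder sil [(0.68, [248.6, 196.3], 672)]
holder lm [(0.9, [251.5, 198.4])]
holder_floor sil [(0.81, [252.4, 197.4], 714)]
holder_floor lm [(0.71, [306.0, 190.1]), (0.6, [251.7, 201.7])]
sesame_jar sil [(0.85, [183.1, 206.5], 453)]
sesame_jar lm [(0.65, [186.1, 213.9])]
top {'fx': 482.88479852080303, 'fy': 482.88479852080303, 'cx': 260.6770845509987, 'cy': 193.7976399480925, 'k1': -0.1336810593640757, 'xyz': array([0.33918984, 0.00714848, 1.465842  ]), 'orientation': array([-0.05988539,  0.04584764,  0.70917067, -0.70
[... 613 characters left out ...]
148.3])]
{'t': 1.1, 'qpos': array([-1.20957846e+00,  1.23809997e-01,  1.65027545e+00, -1.17287591e-05,
        1.36747584e+00, -8.25774696e-02]), 'joint_velocities': array([-2.43224006e-03,  9.83781472e-05, -6.64347426e-04,  2.51614496e-04,
       -3.32860186e-04,  1.31286909e-03]), 'joint_efforts': array([ 5.22773025e-04, -4.23606884e+01, -3.65759861e+01,  1.83749506e-05,
        6.31546282e-04, -1.23033428e-05]), 'position': array([ 0.27907669, -0.58704543,  0.25633027]), 'eef_rot': array([ 0.37768958,  0.5977754 , -0.37770941,  0.59778822]), 'force': array([-1.21332858,  0.19927132, -0.06949636]), 'torque': array([ 0.01085183, -0.0108193 , -0.0001585 ]), 'finger_gap': 0.08542682038751204}
```

View pics/scene0.png

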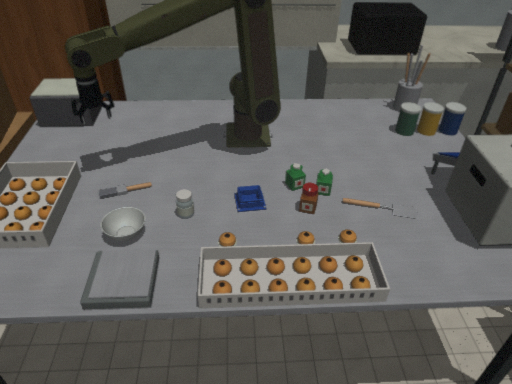

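View pics/top0.png

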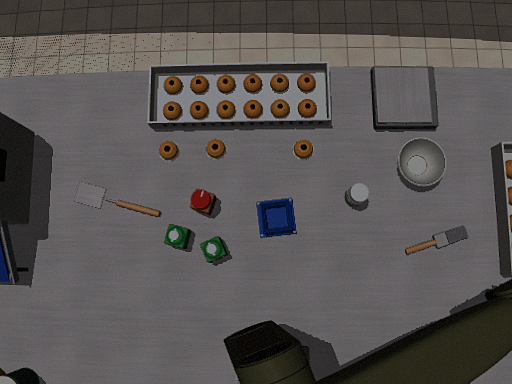

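```bash
python3 - <<'E'
import cv2
a=cv2.imread("pics/scene0.png")[140:260,200:370];cv2.imwrite("pics/scene0c.png",cv2.resize(a,None,fx=4.5,fy=4.5,interpolation=cv2.INTER_CUBIC))
a=cv2.imread("pics/top0.png")[160:290,140:320];cv2.imwrite("pics/top0c.png",cv2.resize(a,None,fx=4.4,fy=4.4,interpolation=cv2.INTER_CUBIC))
E
```

```text
(no output)
```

View pics/scene0c.png

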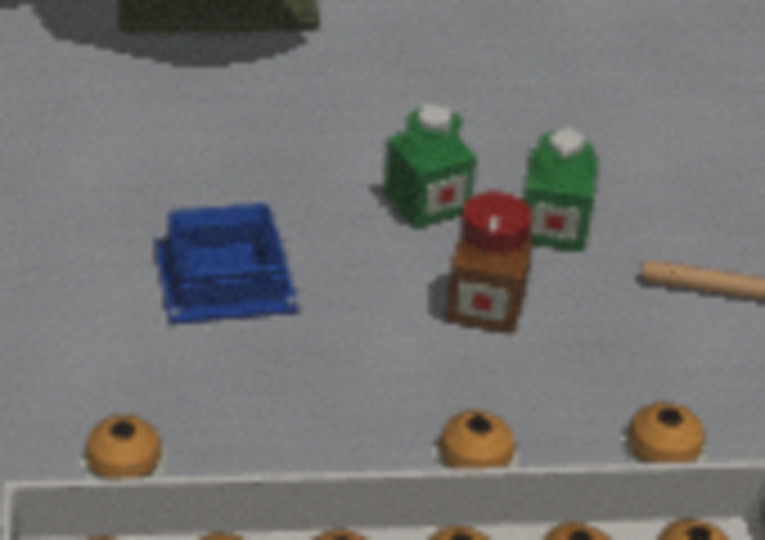

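View pics/top0c.png

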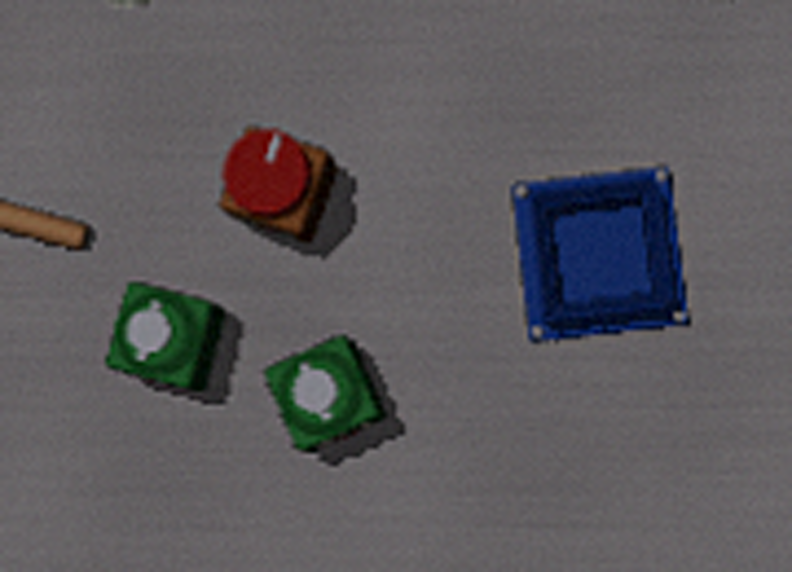

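The amber jar with the red lid is at about (203,196) in the top view and (310,197) in the scene view. The empty blue holder is at (277,217) and (251,198). The two green look-alikes stand behind the jar. Next I'll fit poses in both views.

```bash
cat > h.py <<'E'
import numpy as np, cv2
from scipy.spatial.transform import Rotation as R
from scipy.optimize import minimize
def proj(c,P):
    P=np.atleast_2d(P); q=(P-c["xyz"])@R.from_quat(c["orientation"]).as_matrix()
    u=q[:,0]/-q[:,2]; v=-q[:,1]/-q[:,2]; f=1+c["k1"]*(u*u+v*v)
    return np.c_[c["cx"]+c["fx"]*u*f, c["cy"]+c["fy"]*v*f]
def backproj(c,px,z):
    d=np.array([(px[0]-c["cx"])/c["fx"],(px[1]-c["cy"])/c["fy"]]); s=d.copy()
    for _ in range(10): s=d/(1+c["k1"]*(s@s))
    r=R.from_quat(c["orientation"]).as_matrix()@np.array([s[0],-s[1],-1.0])
    return c["xyz"]+r*(z-c["xyz"][2])/r[2]
def sq(h,z): return [[sx*h,sy*h,z] for sx,sy in((1,1),(1,-1),(-1,-1),(-1,1))]
def circ(r,z): return [[r*np.cos(a),r*np.sin(a),z] for a in np.linspace(0,2*np.pi,24,endpoint=False)]
JAR=[sq(.03,0)+sq(.03,.066), circ(.028,.081)+circ(.028,.103), sq(.03,.066)+circ(.02,.076)]
LID=[circ(.028,.0)+circ(.028,.022)]
HOLD=[sq(.055,0)+sq(.055,.008), sq(.0445,.008)+sq(.0445,.034), ]
def render(c,parts,x,y,yaw,z=0,S=4,win=None):
    x0,y0,w,h=win
    m=np.zeros((h*S,w*S),np.uint8); M=R.from_euler("z",yaw).as_matrix()
    for p in parts:
        uv=proj(c,np.array(p)@M.T+[x,y,z])
        uv=((uv-[x0,y0]+.5)*S*16).astype(np.int32)  # fixed point
        cv2.fillConvexPoly(m,cv2.convexHull(uv),255,cv2.LINE_AA,4)
    return cv2.resize(m,(w,h),interpolation=cv2.INTER_AREA)/255.
def crop(m,win): x0,y0,w,h=win; return m[y0:y0+h,x0:x0+w].astype(float)
E
cat > m.py <<'E'
from h import *
from plant import imaging,state
import pickle
cs={n:imaging.grab_frame(n) for n in("scene","top")}
pickle.dump(cs,open("cs0.pkl","wb"))
def masks(c):
    f=cv2.cvtColor(c["frame"],cv2.COLOR_RGB2HSV).astype(int); H,S,V=f[...,0],f[...,1],f[...,2]
    rgb=c["frame"].astype(int)
    amber=((H<16)|(H>168))&(S>110)&(V>30)
    blue=(H>100)&(H<130)&(S>110)
    return amber,blue
W={"scene":{"jar":(280,165,60,60),"holder":(225,175,55,45)},"top":{"jar":(180,175,50,50),"holder":(245,188,65,60)}}
for n,c in cs.items():
    a,b=masks(c)
    a=cv2.morphologyEx(a.astype(np.uint8),cv2.MORPH_CLOSE,np.ones((5,5)))
    for k,mm in(("jar",a),("holder",b)):
        print(n,k,int(crop(mm,W[n][k]).sum()))
ms={n:masks(c) for n,c in cs.items()}
def M(n,k):
    m=ms[n][0 if k=="jar" else 1].astype(np.uint8); return cv2.morphologyEx(m,cv2.MORPH_CLOSE,np.ones((5,5)))
def fit(k,views,parts,p0):
    def cost(p): return sum(np.abs(render(cs[n],parts,p[0],p[1],p[2]/5,win=W[n][k])-crop(M(n,k),W[n][k])).sum() for n in views)
    best=None
    for dy in (-.4,-.2,0,.2,.4):
        r=minimize(cost,[p0[0],p0[1],(p0[2]+dy)*5],method="Nelder-Mead",options=dict(initial_simplex=[[p0[0]+a,p0[1]+b,(p0[2]+dy+d)*5] for a,b,d in((0,0,0),(.008,0,0),(0,.008,0),(0,0,.15))],xatol=1e-5,fatol=.01,maxiter=300))
        if best is None or r.fun<best.fun: best=r
    return best.x[0],best.x[1],best.x[2]/5,best.fun
t=cs["top"]
pj=backproj(t,(201.5,197),.103)[:2]; ph=backproj(t,(277,218),.02)[:2]
# stripe
f=cs["top"]["frame"].astype(int); 
tip,inn=backproj(t,(202.9,190.8),.103),backproj(t,(201.3,196.5),.103)
sy=np.arctan2(*(tip-inn)[[1,0]]); print("init",pj,ph,"stripe yaw",sy)
for v in(["top"],["scene"],["top","scene"]):
    print(v,"jar",np.round(fit("jar",v,JAR,(*pj,sy)),4),"holder",np.round(fit("holder",v,HOLD,(*ph,0.)),4))
E
python3 m.py
```

```text
scene jar 439
scene holder 626
top jar 422
top holder 1274
init [0.53784174 0.20290493] [ 0.48321615 -0.01348777] stripe yaw -0.2657952298008175
['top'] jar [  0.5352   0.2091  -0.4472 111.2824] holder [ 4.8720e-01 -1.0000e-02  1.0260e-01  5.0698e+01]
['scene'] jar [  0.5276   0.2084  -0.2572 123.7961] holder [ 4.81200e-01 -1.22000e-02  6.54000e-02  5.78784e+01]
['top', 'scene'] jar [ 5.347000e-01  2.077000e-01 -2.607000e-01  2.496392e+02] holder [ 4.867000e-01 -1.000000e-02  1.048000e-01  1.465804e+02]
```

```bash
cat > ov.py <<'E'
import pickle,sys
from h import *
cs=pickle.load(open("cs0.pkl","rb"))
def ov(J,H,name):
    out=[]
    for n,w in(("scene",(225,160,110,65)),("top",(175,170,140,80))):
        x0,y0,ww,hh=w;S=800//ww
        im=cv2.resize(cs[n]["frame"][y0:y0+hh,x0:x0+ww,::-1],None,fx=S,fy=S,interpolation=cv2.INTER_CUBIC)
        im=np.clip(im.astype(float)*1.6,0,255).astype(np.uint8)
        def poly(P,p,col):
            uv=proj(cs[n],np.array(P)@R.from_euler("z",p[2]).as_matrix().T+[p[0],p[1],0])
            cv2.polylines(im,[((uv-[x0,y0]+.5)*S).astype(np.int32)],True,col,1)
        for P in(sq(.03,0),sq(.03,.066),circ(.028,.103),circ(.028,.081)): poly(P,J,(0,255,255))
        for P in(sq(.055,0),sq(.055,.008),sq(.0325,.008),sq(.0325,.034)): poly(P,H,(255,255,0))
        cv2.imwrite(f"pics/{name}_{n}.png",im)
if __name__=="__main__": ov(*[eval(a) for a in sys.argv[1:3]],sys.argv[3])
E
python3 ov.py "(.5347,.2077,-.26)" "(.4867,-.01,.1)" ov1
```

```text
(no output)
```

View pics/ov1_scene.png

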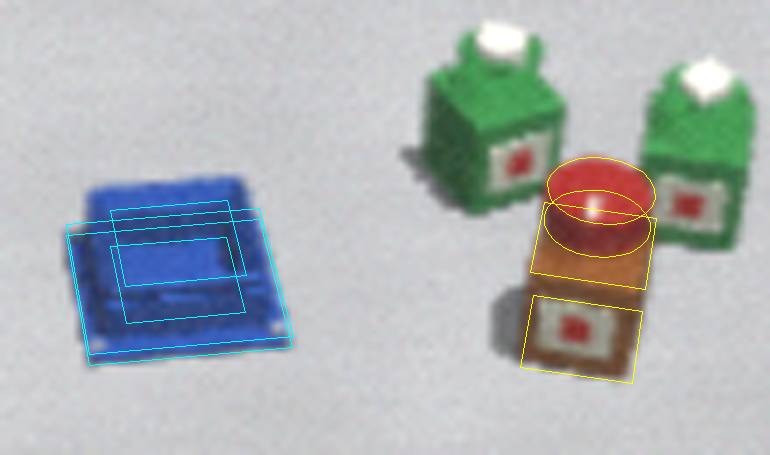

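View pics/ov1_top.png

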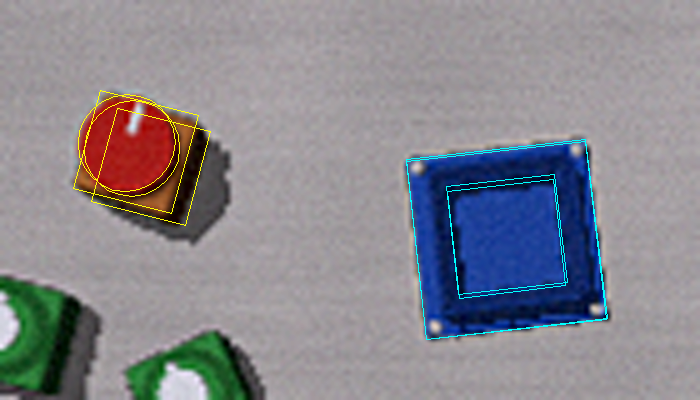

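```bash
cat > m2.py <<'E'
from h import *
import pickle
from scipy.ndimage import binary_fill_holes
cs=pickle.load(open("cs0.pkl","rb"))
W={"scene":{"jar":(290,172,40,50),"holder":(225,175,55,45)},"top":{"jar":(180,175,50,50),"holder":(245,188,65,60)}}
def M(n,k):
    im=cv2.GaussianBlur(cs[n]["frame"],(3,3),0).astype(int); r,g,b=im[...,0],im[...,1],im[...,2]
    if k=="jar": m=(r>1.35*b+8)&(r>1.15*g)
    else: m=b>1.35*r+8
    m=cv2.morphologyEx(m.astype(np.uint8),cv2.MORPH_CLOSE,np.ones((3,3)))
    m=binary_fill_holes(m).astype(np.uint8)
    N,l,s,_=cv2.connectedComponentsWithStats(crop(m,W[n][k]).astype(np.uint8))
    m=(l==1+np.argmax(s[1:,4])).astype(float)
    return m
MM={(n,k):M(n,k) for n in cs for k in("jar","holder")}
for (n,k),m in MM.items():
    x0,y0,w,h=W[n][k]; im=np.hstack([cs[n]["frame"][y0:y0+h,x0:x0+w,::-1]*1.0,np.repeat(m[...,None]*255,3,2)])
    cv2.imwrite(f"pics/mk_{n}_{k}.png",cv2.resize(im,None,fx=6,fy=6,interpolation=cv2.INTER_NEAREST))
H2=[sq(.055,0)+sq(.055,.008), sq(.0445,.008)+sq(.0445,.043)]
def fit(k,views,parts,p0):
    def cost(p): return sum(np.abs(render(cs[n],parts,p[0]/10,p[1]/10,p[2],win=W[n][k])-MM[n,k]).sum() for n in views)
    best=None
    for dy in (-.3,-.1,.1,.3):
        b=np.array([p0[0]*10,p0[1]*10,p0[2]+dy])
        r=minimize(cost,b,method="Nelder-Mead",options=dict(initial_simplex=[b,b+[.08,0,0],b+[0,.08,0],b+[0,0,.15]],xatol=1e-4,fatol=.01,maxiter=300))
        if best is None or r.fun<best.fun: best=r
    return best.x[0]/10,best.x[1]/10,best.x[2],best.fun
for v in(["top"],["scene"],["top","scene"]):
    print(v,"jar",np.round(fit("jar",v,JAR,(.535,.205,-.27)),4),"holder",np.round(fit("holder",v,H2,(.485,-.011,.08)),4))
E
python3 m2.py
python3 - <<'E'
import cv2,numpy as np
ims=[cv2.imread(f"pics/mk_{n}_{k}.png") for k in("jar","holder") for n in("scene","top")]
o=np.zeros((760,1300,3),np.uint8);
o[:300,:480]=ims[0];o[:300,500:1100]=ims[1];o[320:590,:660]=ims[2];o[320:680,680-180+0:1280-0]=ims[3][:, :780] if 0 else o[320:680,500:1280]
o[320:590,:660]=ims[2]
cv2.imwrite("pics/mk.png",cv2.resize(o[:600],(800,369)))
E
```

```text
['top'] jar [ 0.5353  0.2092 -0.4086 63.3373] holder [ 4.87400e-01 -1.01000e-02  1.01300e-01  6.85412e+01]
['scene'] jar [  0.5271   0.2084  -0.2513 101.3608] holder [ 4.86000e-01 -1.12000e-02  8.98000e-02  6.13686e+01]
['top', 'scene'] jar [  0.5344   0.2079  -0.262  181.5647] holder [ 4.871000e-01 -1.020000e-02  9.920000e-02  1.338863e+02][ WARN:0@1.513] global loadsave.cpp:1063 imwrite_ Unsupported depth image for selected encoder is fallbacked to CV_8U.
```

View pics/mk.png

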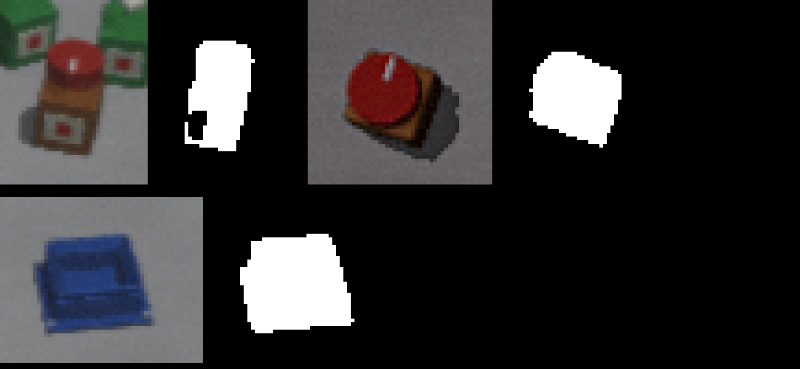

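```bash
cat >> m2.py <<'E'
tiles=[]
for n,k,p,parts in(("scene","jar",(.5271,.2084,-.25),JAR),("top","jar",(.5353,.2092,-.26),JAR),("top","holder",(.4874,-.0101,.1013),H2),("scene","holder",(.4874,-.0101,.1013),H2)):
    x0,y0,w,h=W[n][k]; r=render(cs[n],parts,*p,win=W[n][k])
    im=np.dstack([MM[n,k]*255,cs[n]["frame"][y0:y0+h,x0:x0+w,0],r*255]); o=np.zeros((390,400,3)); t=cv2.resize(im,None,fx=6,fy=6,interpolation=cv2.INTER_NEAREST)[:390,:400]; o[:t.shape[0],:t.shape[1]]=t; tiles.append(o)
cv2.imwrite("pics/diff.png",np.vstack([np.hstack(tiles[:2]),np.hstack(tiles[2:])])[:600*2].astype(np.uint8))
E
sed -i 's/^for v in.*/if 0:/; s/^    print(v/    v=0;print(v/' m2.py; python3 m2.py; python3 -c "
import cv2;a=cv2.imread('pics/diff.png');cv2.imwrite('pics/diff.png',cv2.resize(a,(600,585)))"
```

```text
[ WARN:0@1.124] global loadsave.cpp:1063 imwrite_ Unsupported depth image for selected encoder is fallbacked to CV_8U.
```

View pics/diff.png

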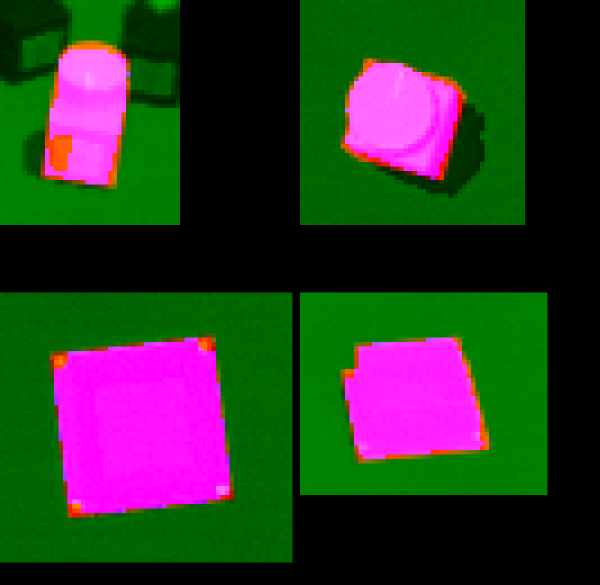

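```bash
sed -e 's/r>1.35\*b+8)&(r>1.15\*g)/r>1.2*b+5)\&(r>1.08*g+2)/; s/b>1.35\*r+8/b>1.2*r+5/; s/np.ones((3,3))/np.ones((7,7))/; s/^if 0:/for v in(["top"],["scene"],["top","scene"]):/; s/v=0;//' m2.py > m3.py; sed -i '/^tiles/,$d' m3.py
cat >> m3.py <<'E'
for n in cs:
    im=cs[n]["frame"].astype(int); 
    x0,y0,w,h=W[n]["jar"]; m=(im[...,0]>3*im[...,1])&(im[...,0]>90); m=crop(m,W[n]["jar"]); 
    ys,xs=np.nonzero(m); print(n,"lid px",len(xs),xs.mean()+x0,ys.mean()+y0)
    g=lambda p:np.sum((np.argwhere(render(cs[n],[np.array(LID[0])+[0,0,.081]],p[0],p[1],0,win=W[n]["jar"])>.5).mean(0)[::-1]-[xs.mean(),ys.mean()])**2)
    print(minimize(g,[.533,.208],method="Nelder-Mead",options=dict(initial_simplex=[[.533,.208],[.543,.208],[.533,.218]])).x)
E
python3 m3.py 2>/dev/null
```

```text
['top'] jar [ 0.5353  0.2092 -0.3676 41.1451] holder [ 4.87200e-01 -1.00000e-02  1.12000e-01  4.43529e+01]
['scene'] jar [ 0.5298  0.2072 -0.2683 85.6471] holder [ 4.8630e-01 -1.1500e-02  9.9800e-02  3.2102e+01]
['top', 'scene'] jar [  0.5343   0.2078  -0.3022 158.5451] holder [ 4.87100e-01 -1.05000e-02  1.12000e-01  8.27294e+01]
scene lid px 37 309.64864864864865 186.43243243243242
[0.51770886 0.20813794]
top lid px 246 199.59349593495935 198.8617886178862
[0.53423004 0.21001864]
```

```bash
cat >> h.py <<'E'
def q(phi,dx=0,dy=0):
    x=np.array([0,0,-1.]); z=np.array([np.cos(phi),np.sin(phi),0]); y=np.cross(z,x)
    return R.from_matrix(np.c_[x,y,z]).as_quat()
E
python3 - <<'E'
from h import *
from plant import planner,nets
import pickle
cs=pickle.load(open("cs0.pkl","rb"))
for g in((176,236),(213,249),(215,148),(168,150)): print(np.round(backproj(cs["top"],g,.05),3))
for phi in np.arange(-3.2,3.2,.4):
    o=[]
    for p in((.534,.2085,.2),(.534,.2085,.1),(.487,-.0105,.11),(.487,-.0105,.25)):
        s=planner.solve_ik(p,q(phi)); o.append(None if s is None else round(float(s[5]),2))
    print(round(phi,2),o)
print(planner.solve_ik((.534,.2085,.1),q(0)),planner.solve_ik((.487,-.01,.11),q(0)))
E
```

```text
[0.43  0.286 0.05 ]
[0.391 0.176 0.05 ]
[0.695 0.171 0.05 ]
[0.691 0.314 0.05 ]
-3.2 [-2.8, -2.8, None, None]
-2.8 [None, None, 2.67, 2.67]
-2.4 [2.68, 2.68, 2.27, 2.27]
-2.0 [2.28, 2.28, 1.87, 1.87]
-1.6 [1.88, 1.88, 1.47, 1.47]
-1.2 [1.48, 1.48, 1.07, 1.07]
-0.8 [1.08, 1.08, 0.67, 0.67]
-0.4 [0.68, 0.68, 0.27, 0.27]
-0.0 [0.28, 0.28, -0.13, -0.13]
0.4 [-0.12, -0.12, -0.53, -0.53]
0.8 [-0.52, -0.52, -0.93, -0.93]
1.2 [-0.92, -0.92, -1.33, -1.33]
1.6 [-1.32, -1.32, -1.73, -1.73]
2.0 [-1.72, -1.72, -2.13, -2.13]
2.4 [-2.12, -2.12, -2.53, -2.53]
2.8 [-2.52, -2.52, None, None]
[ 2.78609188e-01  1.05531161e-01  1.94881282e+00 -4.44089210e-16
  1.08724867e+00  2.78609188e-01] [-1.30792686e-01 -9.92241981e-02  2.13511265e+00 -4.44089210e-16
  1.10570420e+00 -1.30792686e-01]
```

```bash
python3 - <<'E'
from h import *
from plant import manip, set_gripper, state, imaging
import pickle
phi=-.6; x,y=.534,.2085
manip.reach([x,y,.19],q(phi))
print(state()["t"],state()["position"])
c=imaging.grab_frame("scene"); cv2.imwrite("pics/s1.png",cv2.resize(c["frame"][100:250,230:400,::-1],None,fx=4,fy=4))
print(manip.move_linear([x,y,.100],vel=.12,guard=15))
print(state()["position"],state()["force"])
print(set_gripper(.045)); s=state(); print(s["finger_gap"],s["force"],s["torque"],s["t"])
manip.move_linear([x,y,.17],vel=.1); s=state(); print(s["finger_gap"],s["force"],s["t"])
cs={n:imaging.grab_frame(n) for n in("scene","top")}; pickle.dump(cs,open("cs1.pkl","wb"))
for n in cs: cv2.imwrite(f"pics/{n}1.png",cs[n]["frame"][:,:,::-1])
cv2.imwrite("pics/s2.png",cv2.resize(cs["scene"]["frame"][80:250,230:400,::-1],None,fx=3.5,fy=3.5))
cv2.imwrite("pics/t2.png",cv2.resize(cs["top"]["frame"][140:290,140:320,::-1],None,fx=4,fy=4))
E
```

```text
4.1417 [0.53436095 0.20787974 0.19010023]
False
[0.53465816 0.20867401 0.10085031] [ 0.5961325  -0.20154582  0.35203979]
False
0.054849681604520605 [-1.75419208  0.01571833  5.36923171] [0.00446112 0.38322571 0.03891481] 5.4917
0.054667146767146325 [-0.48839839 -0.33074644 -4.62135407] 6.3417
```

View pics/s2.png

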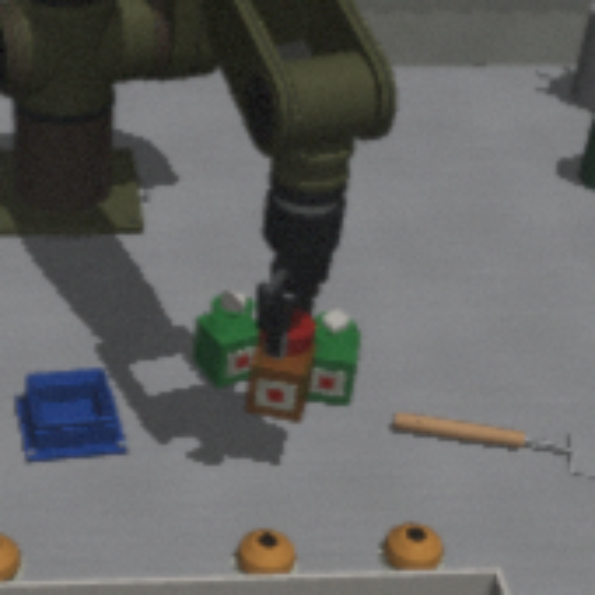

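View pics/t2.png

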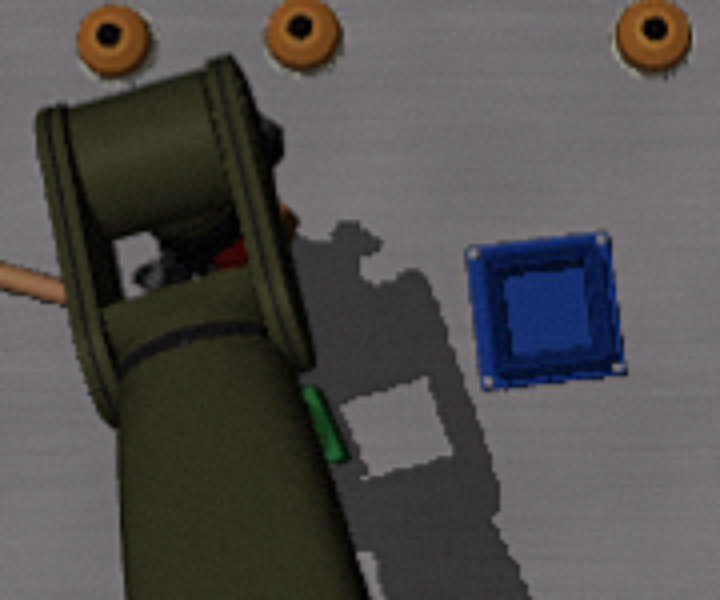

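```bash
python3 - <<'E'
from h import *
from plant import manip, set_gripper, state, imaging
import pickle
hx,hy,hyaw=.487,-.0105,.105
phi=-.6+hyaw+.28
manip.move_linear([.534,.2085,.185],vel=.1)
manip.move_linear([hx,hy,.185],q(phi),vel=.2)
manip.hold(.4)
s=state(); print(s["finger_gap"],s["position"],s["force"],s["t"])
cs={n:imaging.grab_frame(n) for n in("scene","top")}; pickle.dump(cs,open("cs2.pkl","wb"))
f=cs["scene"]["frame"]
cv2.imwrite("pics/s3.png",cv2.resize(f[120:220,200:300,::-1],None,fx=6,fy=6,interpolation=cv2.INTER_CUBIC))
cv2.imwrite("pics/t3.png",cv2.resize(cs["top"]["frame"][160:290,190:340,::-1],None,fx=4,fy=4))
E
```

```text
0.054650746923781385 [ 0.48704954 -0.01018537  0.18498192] [-0.80404729 -0.08140028 -4.62858467] 8.4083
```

View pics/s3.png

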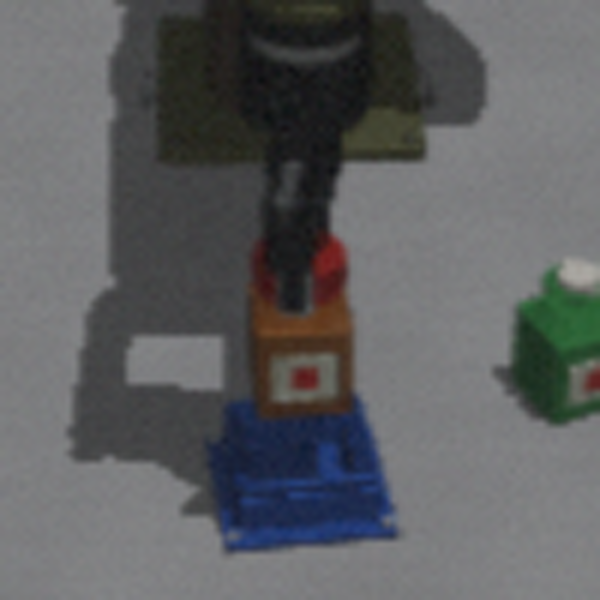

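View pics/t3.png

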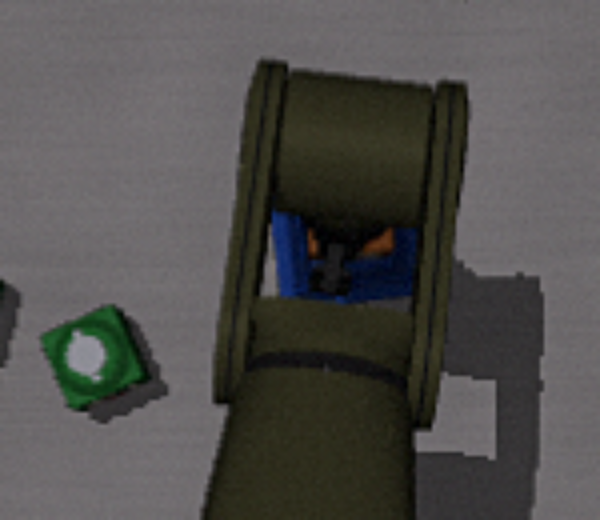

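```bash
cat > ov2.py <<'E'
import pickle,sys
from h import *
def ov(pk,J,H,zb,name):
    c=pickle.load(open(pk,"rb"))["scene"]
    x0,y0,ww,hh=225,145,60,75;S=10
    im=cv2.resize(c["frame"][y0:y0+hh,x0:x0+ww,::-1],None,fx=S,fy=S,interpolation=cv2.INTER_CUBIC)
    im=np.clip(im.astype(float)*1.6,0,255).astype(np.uint8)
    def poly(P,p,col,z):
        uv=proj(c,np.array(P)@R.from_euler("z",p[2]).as_matrix().T+[p[0],p[1],z])
        cv2.polylines(im,[((uv-[x0,y0]+.5)*S).astype(np.int32)],True,col,1)
    for P in(sq(.03,0),sq(.03,.066),circ(.028,.103)): poly(P,J,(0,255,255),zb)
    for P in(sq(.055,0),sq(.055,.008),sq(.0325,.034)): poly(P,H,(255,255,0),0)
    cv2.imwrite(f"pics/{name}.png",im[:,:])
ov(sys.argv[1],eval(sys.argv[2]),eval(sys.argv[3]),float(sys.argv[4]),sys.argv[5])
E
python3 ov2.py cs2.pkl "(.487,-.0105,.105)" "(.487,-.0105,.105)" .0845 ov3
```

```text
(no output)
```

View pics/ov3.png

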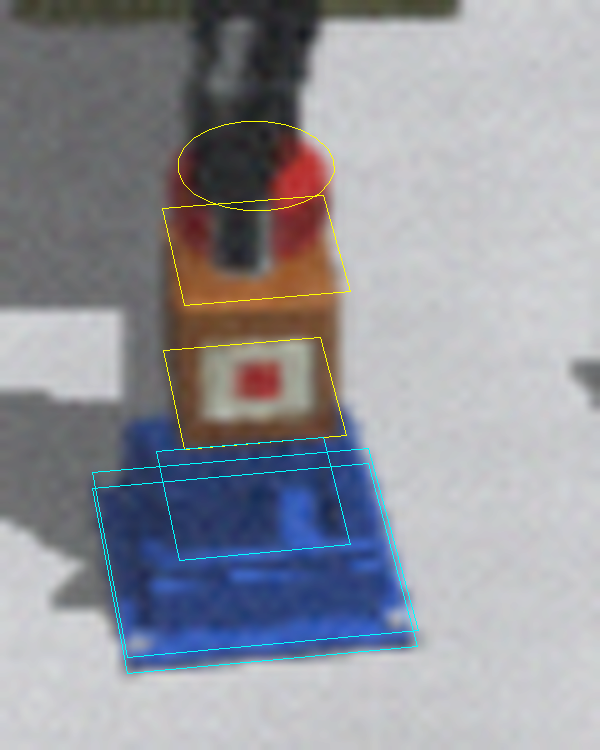

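```bash
python3 - <<'E'
from h import *
from plant import manip, set_gripper, state, imaging
import pickle
hx,hy=.487,-.0105
manip.move_linear([hx,hy,.15],vel=.08)
g=manip.move_linear([hx,hy,.107],vel=.03,guard=12)
s=state(); print(g,s["finger_gap"],s["position"],s["force"],s["torque"],s["t"])
cs={n:imaging.grab_frame(n) for n in("scene","top")}; pickle.dump(cs,open("cs3.pkl","wb"))
E
python3 ov2.py cs3.pkl "(.487,-.0105,.105)" "(.487,-.0105,.105)" .008 ov4
```

```text
True 0.05447477867438333 [ 0.48691993 -0.00980502  0.13429112] [-1.20633018  2.48580959  4.14291096] [0.21037315 0.23466418 0.00810923] 9.8083
```

View pics/ov4.png

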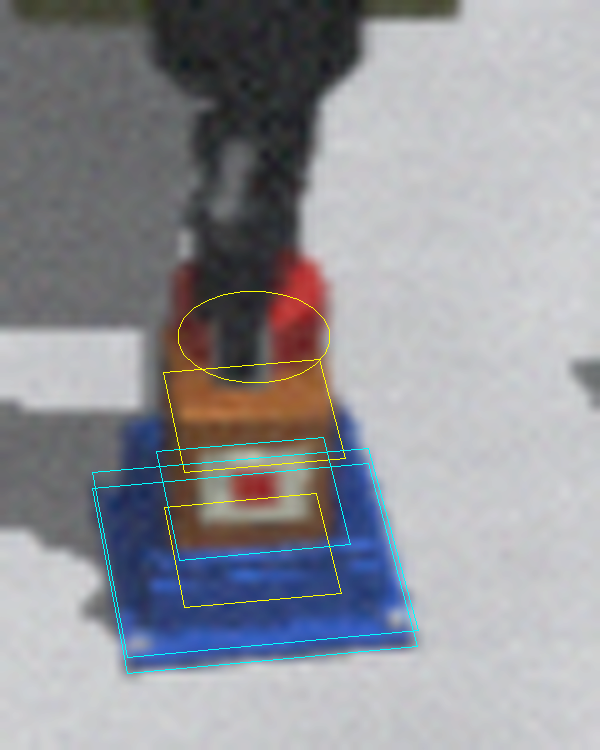

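```bash
python3 - <<'E'
from h import *
from plant import manip, set_gripper, state, imaging
import pickle
hx,hy=.487,-.0105+.0025
manip.move_linear([hx,hy,.139],vel=.05); manip.hold(.2)
s=state(); print(s["force"],s["torque"])
g=manip.move_linear([hx,hy,.107],vel=.03,guard=12)
s=state(); print(g,s["finger_gap"],s["position"],s["force"],s["torque"],s["t"])
cs={n:imaging.grab_frame(n) for n in("scene","top")}; pickle.dump(cs,open("cs3.pkl","wb"))
E
python3 ov2.py cs3.pkl "(.487,-.0105,.105)" "(.487,-.0105,.105)" .008 ov5
```

```text
[-0.09266987  0.08503806 -5.55204184] [ 0.03141551 -0.0080736   0.02177975]
True 0.05474064407282985 [ 0.48713448 -0.00793784  0.10960664] [0.51116234 0.57054383 4.79631215] [ 0.05755301  0.07287452 -0.07127974] 11.325
```

View pics/ov5.png

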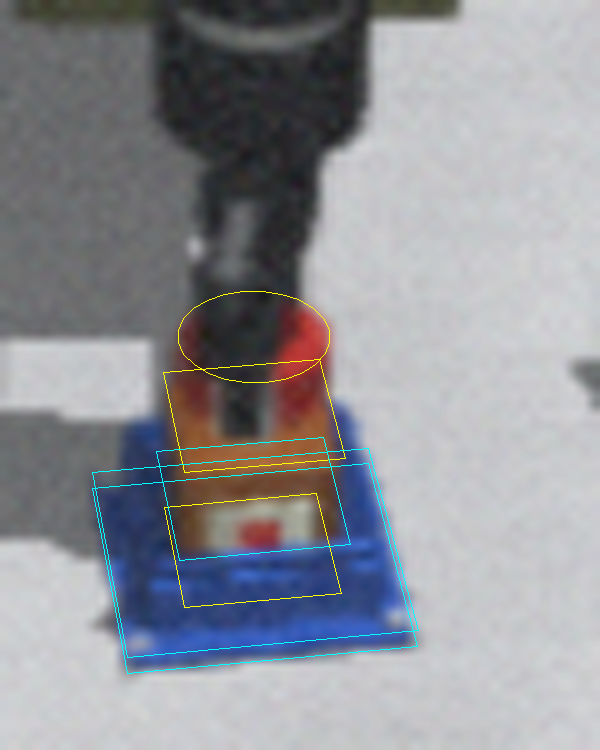

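```bash
python3 - <<'E'
from h import *
from plant import manip, set_gripper, state, imaging
import pickle
hx,hy=.487,-.008
g=manip.move_linear([hx,hy,.106],vel=.02,guard=12)
s=state(); print(g,s["position"],s["force"],s["torque"],s["t"])
set_gripper(.085); s=state(); print(s["position"],s["force"],s["torque"],s["t"])
manip.move_linear([hx,hy,.19],vel=.15)
cs={n:imaging.grab_frame(n) for n in("scene","top")}; pickle.dump(cs,open("cs3.pkl","wb"))
print(state()["force"])
cv2.imwrite("pics/t6.png",cv2.resize(cs["top"]["frame"][160:290,190:340,::-1],None,fx=4,fy=4))
E
python3 ov2.py cs3.pkl "(.487,-.0095,.105)" "(.487,-.0095,.105)" .008 ov6
```

```text
True [ 0.4879837  -0.00798719  0.10963808] [-3.19113112 -0.45181638  4.72480933] [ 0.00148405  0.59990813 -0.04225606] 11.6333
[ 0.48734227 -0.00788413  0.10840147] [0.8829929  0.59671759 0.13983065] [ 0.02131514 -0.02629305  0.00974554] 12.05
[ 0.09690002 -0.11684751 -0.06834307]
```

View pics/ov6.png

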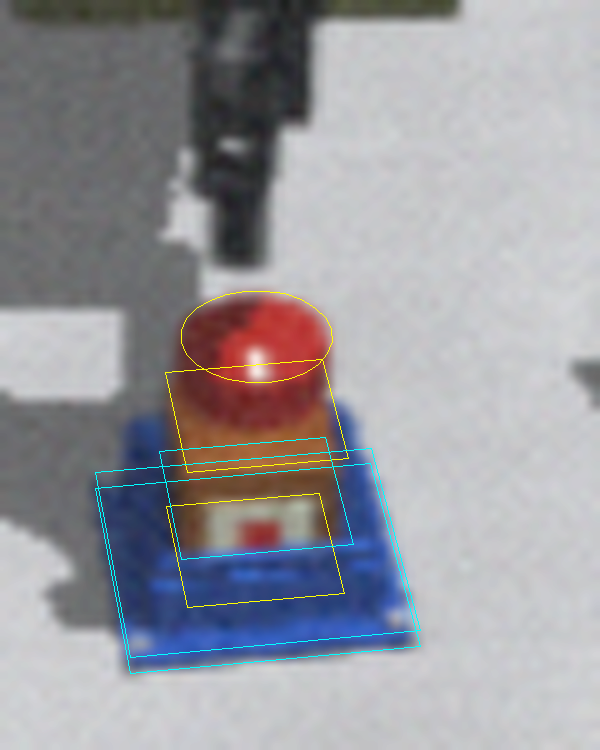

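View pics/t6.png

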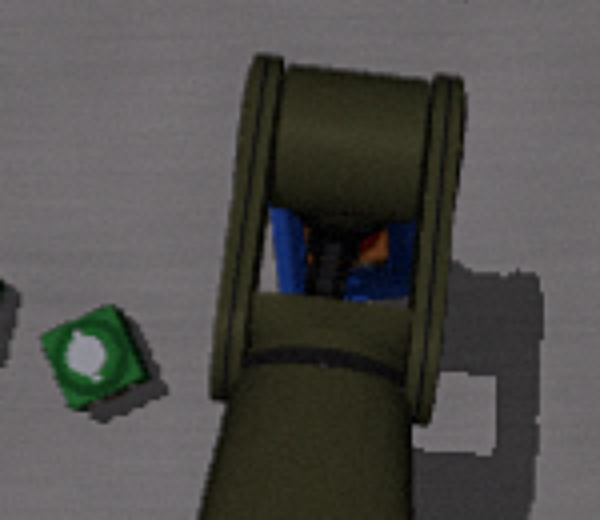

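```bash
python3 - <<'E'
from h import *
from plant import manip, set_gripper, state, imaging
hx,hy,phi=.487,-.0085,-.4
manip.reach([hx,hy,.15],q(phi))
manip.move_linear([hx,hy,.106],vel=.08,guard=12)
set_gripper(.045); s=state(); print(s["position"],s["force"],s["torque"],s["finger_gap"],s["t"])
for i in range(1,6):
    d=.2*i
    manip.reach([hx,hy,.106+max(0,.0016*(d-.1))],q(phi+d))
    s=state(); e=R.from_quat(s["eef_rot"]).as_matrix()[:,2]; print(d,round(np.arctan2(e[1],e[0])-phi,3),s["position"].round(4),s["force"].round(1),s["torque"].round(2),round(s["t"],2))
E
```

```text
[ 0.48785836 -0.00861541  0.10716728] [-0.55051503  0.7340457   4.00207199] [-0.01773299  0.03544238  0.0213664 ] 0.05457376621283303 14.2333
0.2 0.198 [ 0.4875 -0.0087  0.1071] [-2.  -1.4  5. ] [-0.09  0.21 -0.04] 14.54
0.4 0.395 [ 0.4872 -0.0087  0.1072] [-2.7 -1.2  5.3] [-0.14  0.29 -0.1 ] 14.85
0.6000000000000001 0.595 [ 0.4869 -0.0087  0.1073] [-1.8 -0.8  5.3] [-0.12  0.42 -0.16] 15.16
0.8 0.795 [ 0.4867 -0.0087  0.1076] [-4.1 -0.6  6.2] [-0.14  0.53 -0.1 ] 15.47
1.0 0.995 [ 0.4866 -0.0088  0.108 ] [-4.2 -1.5  6.4] [-0.15  0.69 -0.13] 15.78
```

```bash
python3 - <<'E'
from h import *
from plant import manip, set_gripper, state, imaging
c=imaging.grab_frame("scene")
f=c["frame"][150:220,225:295,::-1].astype(float)*1.6
cv2.imwrite("pics/s7.png",cv2.resize(np.clip(f,0,255).astype(np.uint8),None,fx=8.5,fy=8.5,interpolation=cv2.INTER_CUBIC))
E
```

```text
(no output)
```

View pics/s7.png

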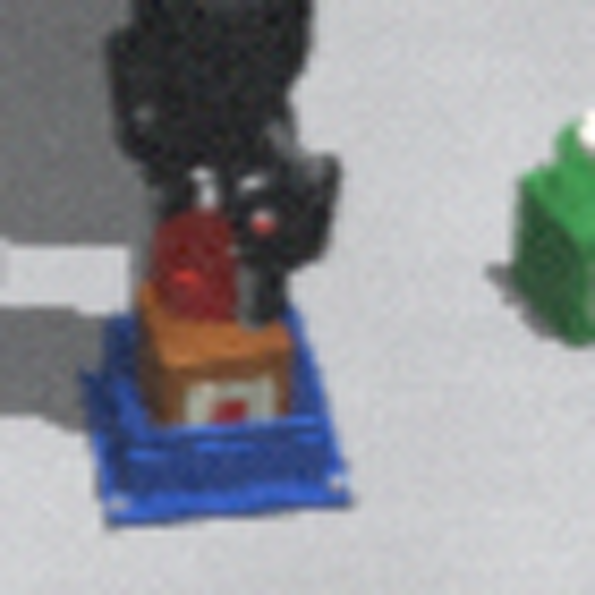

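```bash
python3 - <<'E'
from h import *
from plant import manip, set_gripper, state, imaging
hx,hy,phi=.487,-.0085,-.4
for d in (1.2,1.4,1.6,1.75):
    manip.reach([hx,hy,.107+.0016*(d-.1)],q(phi+d))
    s=state(); e=R.from_quat(s["eef_rot"]).as_matrix()[:,2]; print(d,round(np.arctan2(e[1],e[0])-phi,3),s["position"].round(4),s["force"].round(1),s["torque"].round(2),s["finger_gap"],round(s["t"],2))
c=imaging.grab_frame("scene")
f=c["frame"][150:220,225:295,::-1].astype(float)*1.6
cv2.imwrite("pics/s8.png",cv2.resize(np.clip(f,0,255).astype(np.uint8),None,fx=8.5,fy=8.5,interpolation=cv2.INTER_CUBIC))
E
```

```text
1.2 1.194 [ 0.4864 -0.0088  0.1087] [-4.8 -1.8  5.6] [-0.35  0.76 -0.13] 0.054739878141909525 16.13
1.4 1.395 [ 0.4866 -0.0088  0.1091] [-4.4 -2.1  5.2] [-0.38  0.7  -0.13] 0.05452672583035249 16.44
1.6 1.595 [ 0.4866 -0.0089  0.1095] [-4.7 -2.4  5.5] [-0.43  0.78 -0.13] 0.054838312535198774 16.75
1.75 1.745 [ 0.4867 -0.009   0.1098] [-4.8 -2.7  6.3] [-0.54  0.78 -0.15] 0.054379118974502774 17.02
```

View pics/s8.png

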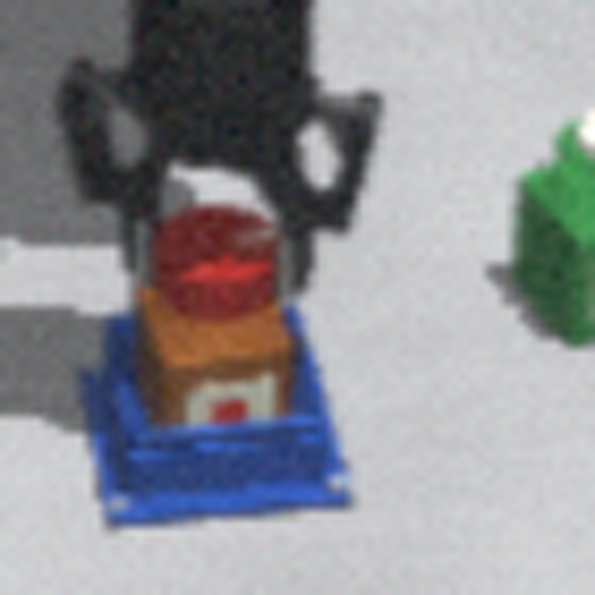

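```bash
python3 - <<'E'
from h import *
from plant import manip, set_gripper, state, imaging
hx,hy,phi=.487,-.0085,-.4
for d in (1.9,2.0,2.1,2.17,2.24):
    manip.reach([hx,hy,.107+.0016*(d-.1)],q(phi+d))
    s=state(); e=R.from_quat(s["eef_rot"]).as_matrix()[:,2]; print(d,round(np.arctan2(e[1],e[0])-phi,3),s["position"].round(4),s["force"].round(1),s["torque"].round(2),round(s["t"],2))
    
c=imaging.grab_frame("scene")
f=c["frame"][150:220,225:295,::-1].astype(float)*1.6
cv2.imwrite("pics/s9.png",cv2.resize(np.clip(f,0,255).astype(np.uint8),None,fx=8.5,fy=8.5,interpolation=cv2.INTER_CUBIC))
E
```

```text
1.9 1.895 [ 0.4867 -0.0091  0.1101] [-4.9 -2.8  6.3] [-0.55  0.77 -0.16] 17.33
2.0 1.995 [ 0.4867 -0.0092  0.1103] [-3.9 -3.6  6. ] [-0.58  0.78 -0.25] 17.58
2.1 2.095 [ 0.4867 -0.0092  0.1104] [-5.  -3.6  6.4] [-0.58  0.81 -0.19] 17.83
2.17 2.165 [ 0.4867 -0.0093  0.1105] [-6.  -4.4  6.4] [-0.67  0.85 -0.3 ] 18.08
2.24 2.235 [ 0.4867 -0.0094  0.1107] [-5.  -4.8  5.9] [-0.7   0.91 -0.24] 18.33
```

View pics/s9.png

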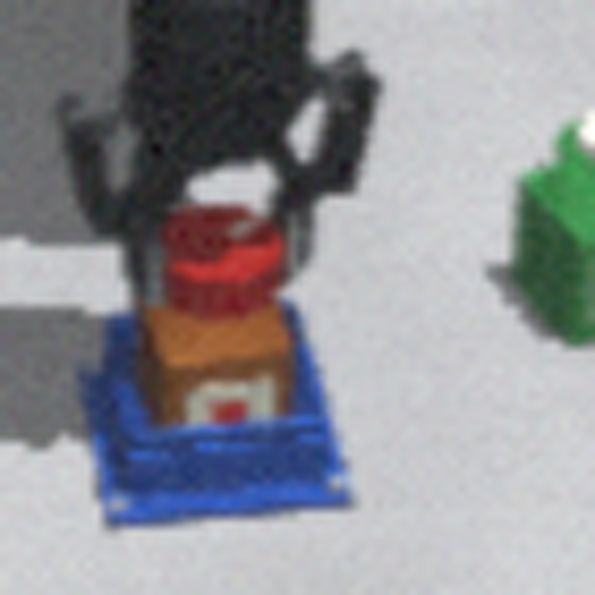

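```bash
python3 - <<'E'
from h import *
from plant import imaging,state
import pickle
c=imaging.grab_frame("scene"); pickle.dump(c,open("c9.pkl","wb"))
f=c["frame"][165:190,238:264,::-1].astype(float)*1.6; S=24
im=cv2.resize(np.clip(f,0,255).astype(np.uint8),None,fx=S,fy=S,interpolation=cv2.INTER_CUBIC)
zt=.089+.0034+.022; o=np.array([.487,-.0095,zt])
def d(p): return tuple(int(v) for v in ((proj(c,p)[0]-[238,165]+.5)*S))
for th,col in((1.8,(0,255,0)),(2.1,(255,255,0)),(2.4,(255,0,255))):
    a=.105+th; u=np.array([np.cos(a),np.sin(a),0]); cv2.line(im,d(o+u*.006),d(o+u*.028),col,1)
cv2.polylines(im,[np.array([d(o+np.array(p)) for p in circ(.028,0)])],True,(0,255,255),1)
cv2.polylines(im,[np.array([d(o+np.array(p)) for p in circ(.028,-.022)])],True,(0,255,255),1)
cv2.imwrite("pics/s10.png",im)
E
```

```text
(no output)
```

View pics/s10.png

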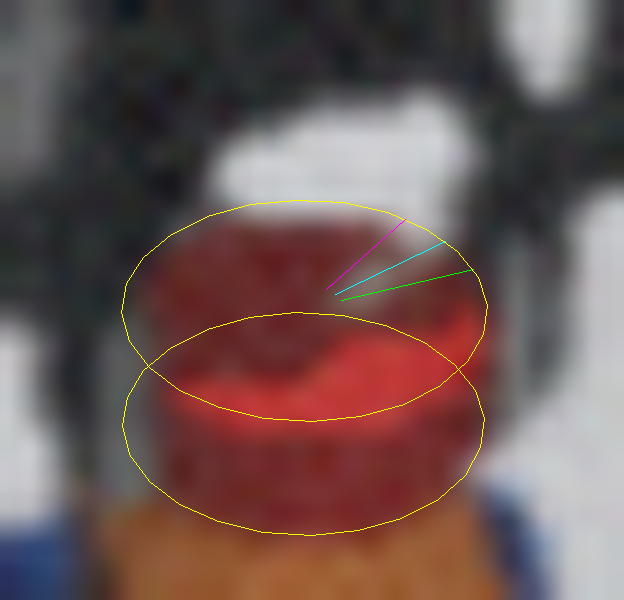

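```bash
python3 - <<'E'
from h import *
from plant import manip, set_gripper, state, imaging
import pickle
p=state()["position"]
g=manip.move_linear([.487,-.0085,.120],vel=.03,guard=25); manip.hold(.2)
s=state(); print(g,s["position"],s["force"],s["torque"],s["finger_gap"],s["t"])
c=imaging.grab_frame("scene")
f=c["frame"][150:220,225:295,::-1].astype(float)*1.6
cv2.imwrite("pics/s11.png",cv2.resize(np.clip(f,0,255).astype(np.uint8),None,fx=8.5,fy=8.5,interpolation=cv2.INTER_CUBIC))
E
```

```text
False [ 0.48707048 -0.00835868  0.11999899] [ 0.03671006  0.21131646 -0.89017166] [-0.01076313 -0.02633031  0.02357481] 0.05471895968212778 19.1
```

View pics/s11.png

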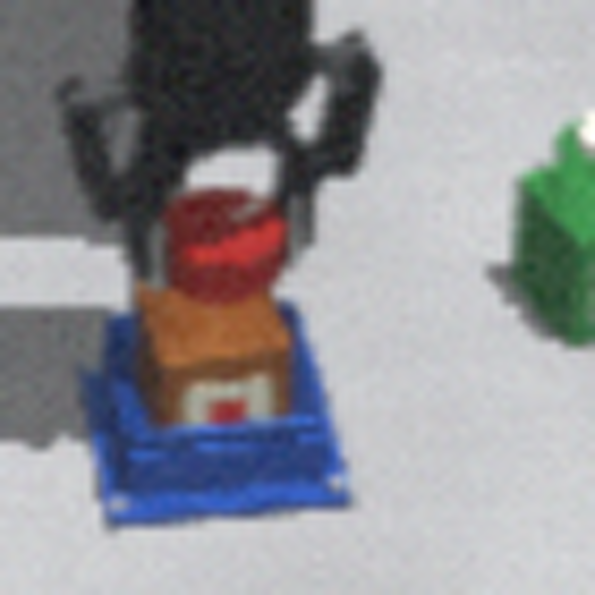

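```bash
python3 - <<'E'
from h import *
from plant import manip, set_gripper, state, imaging
manip.move_linear([.487,-.0085,.153],vel=.05); manip.hold(.3)
s=state(); print(s["position"],s["force"],s["torque"],s["finger_gap"],s["t"])
c=imaging.grab_frame("scene"); S=9
f=c["frame"][145:215,225:295,::-1].astype(float)*1.6
im=cv2.resize(np.clip(f,0,255).astype(np.uint8),None,fx=S,fy=S,interpolation=cv2.INTER_CUBIC)
o=np.array([.487,-.0085,.135])
for z in(0,.022):
    cv2.polylines(im,[((proj(c,np.array(circ(.028,z))+o)-[225,145]+.5)*S).astype(np.int32)],True,(0,255,255),1)
cv2.polylines(im,[((proj(c,np.array(circ(.019,.102))+[.487,-.0095,.008])-[225,145]+.5)*S).astype(np.int32)],True,(0,255,0),1)
cv2.imwrite("pics/s12.png",im)
t=imaging.grab_frame("top"); cv2.imwrite("pics/t12.png",t["frame"][:,:,::-1])
E
```

```text
[ 0.48681486 -0.00846753  0.15265625] [ 0.44611755 -0.41139909 -0.20764077] [-0.00869813  0.06618329  0.01090056] 0.05433389618044026 20.2583
```

View pics/s12.png

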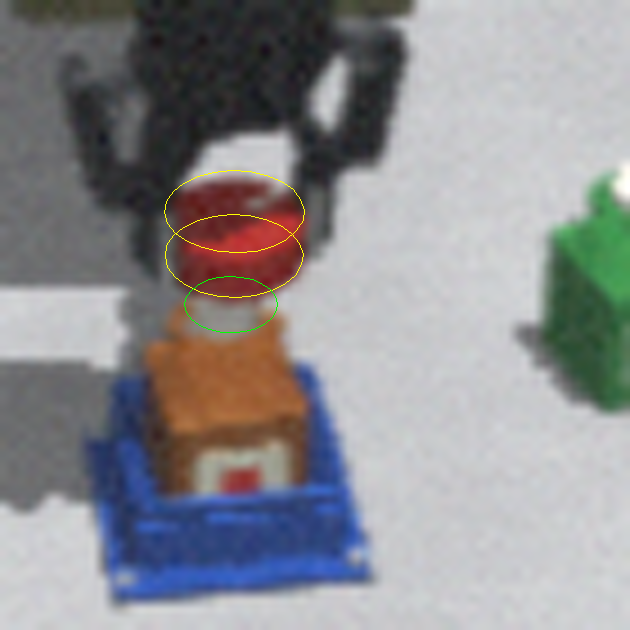

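View pics/t12.png

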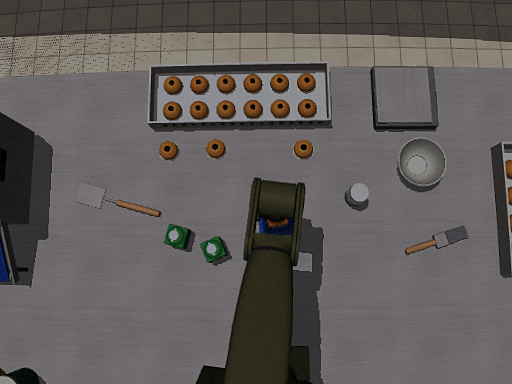

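```bash
python3 - <<'E'
from h import *
from plant import imaging
c=imaging.grab_frame("scene"); S=24;x0,y0=238,160
f=c["frame"][y0:y0+25,x0:x0+26,::-1].astype(float)*1.9
im=cv2.resize(np.clip(f,0,255).astype(np.uint8),None,fx=S,fy=S,interpolation=cv2.INTER_CUBIC)
o=np.array([.488,-.0072,.1325])
for z in(0,.022):
    cv2.polylines(im,[((proj(c,np.array(circ(.028,z))+o)-[x0,y0]+.5)*S).astype(np.int32)],True,(0,255,255),1)
cv2.imwrite("pics/s13.png",im)
E
```

```text
(no output)
```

View pics/s13.png

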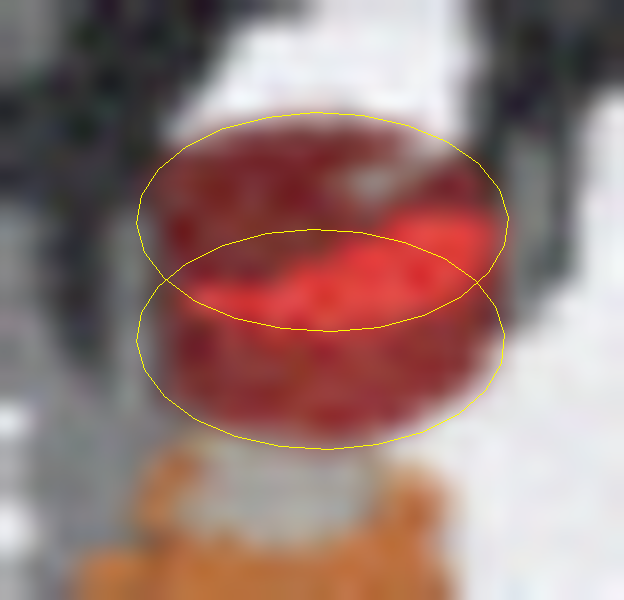

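```bash
python3 - <<'E'
from plant import manip,state
manip.hold(.5); s=state(); print(s["t"],abs(s["joint_velocities"]).max(),s["finger_gap"],s["force"],s["position"])
print(manip.finish_job())
E
```

```text
20.9083 0.0016089675595153572 0.05486941409579918 [-0.28443347 -0.87594296 -0.73343203] [ 0.4869649  -0.00850933  0.15298591]
the job is handed in; nothing more can be done
None
```

The job is handed in at about 21 s. The amber jar stands in the blue holder, and the gripper holds the red lid still above it.

**Placing:** I lifted the jar by its lid and lowered it into the holder. The first try caught on a lip with the jar's underside about 34 mm up. I moved it 2.5 mm in y and it went down to the floor; the lid height in the picture matched the seated height to within 1–2 mm.

**Unscrewing:** I let go, gripped the lid again and turned it 2.24 rad anticlockwise in steps. The lid's white stripe puts the thread at about 2.15–2.25 rad, under the 2.6 rad limit.

**Last checks:**
- **Lid:** its lower edge is about 22–25 mm above the mouth. It looks level, though the picture would not show a tilt of a few degrees.
- **Force:** the tool carries under 1 N vertically, so only the lid is held.
- **Jar:** it is still in the holder, with its white plug showing.
- **Bystanders:** the other things show no change in the top view.

**Checks that disagreed:**
- **Torque:** I saw no drop when the thread let go, because sideways contact of up to about 0.9 N m hid it. I stopped on the angle and the stripe instead, and the lid then came off freely.
- **Lid position:** it appears about 3 mm to one side of the mouth, which is within the camera and socket play.

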